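Stop and lock a spinning plate turntable

TASK

The petri-dish turntable is still spinning. Slow its bare rim with a light touch from above so that the notch in the rim comes to rest in front of the lock's plunger, take the hand away, and only then press the lock's lever down flat so that the plunger stands in the notch. Do not lean hard on the platter, do not bring the plunger against the turning platter, and do not knock the dish off its place or disturb the things around.

Things in the scene. Friction and masses are not known exactly. Their poses are not given: they have to be found in the camera images.
- turntable: fixed white stand of the turntable, round foot 156 mm across. Origin under the foot, on the platter's vertical axis; z up; its own -x points from the axis to the lock (roughly toward the robot). The lock's dark steel cheeks stand 126 to 188 mm from the axis on the -x side, 34 mm wide over all, 88 mm high, with the plunger's guide block (62 mm high) from 108 mm
- spindle: the platter's spindle; origin on the axis at the platter's underside, about 46 mm above the bench. It carries a bare metal platter, 190 mm across, its top 14 mm above this origin, and sinks on a spring under a hand, 1 mm per 1.5 N, at most 6 mm. A dish lies in its middle between rubber stops (9 mm high, out to 56 mm from the axis); the bare ring from 57 to 95 mm is what to touch
- platter (a joint): platter angle, rad, counter-clockwise from above, counted over whole turns; the notch faces the plunger at 0 and every multiple of 2 pi. It runs up in the first second, then coasts at 2 to 5 rad/s for 20 s or more. Inertia about 0.004 kg m2, hardly any friction: a touch of 3 N stops it in 0.1 to 0.2 s, and a finger left resting carries it round; at rest it stays
- notch (a point): the middle of the mouth of the only notch in the platter's rim, 95 mm from the axis; the notch is 17 mm wide at the mouth, 18 mm deep, tapering to 12 mm; it is open above and below. It turns with the platter
- lock_point (a point): fixed point 95 mm from the axis where the plunger's line meets the rim: the notch's mouth must stop here. The plunger is an 11 mm steel rod, tip tapered to 6 mm, 53 mm above the bench, drawn back 5 mm clear of the rim; it enters a notch standing within 5 mm of this point and centres it
- lever (a joint): lock lever: 0 = up, leaning 15 degrees from vertical away from the platter (plunger drawn back); 1.31 rad = flat, pointing away from the platter (plunger 11 mm deep in the notch). It swings in the vertical plane of axis and lock and stays where left; about 1 N at the grip moves it. If the notch is not there the plunger meets the rim at about 0.4 rad and the lever stops
- lever_grip (a point): middle of the lever's black round grip, 64 mm from the pivot; the grip is 17 mm thick and runs from 32 to 94 mm from the pivot. Its side toward the platter is free to push against
- lever_pivot (a point): the lever's fixed pivot, 150 mm from the platter's axis on the turntable's -x side, 78 mm above the bench
- plate_center (a point): centre of the petri dish (90 mm across, 15 mm high) that lies loose in the middle of the platter
- spare_dish_center (a point): centre of the lower of two stacked spare petri dishes (90 mm across, 15 mm high each) on the bench, a bystander
- spare_dish_b_center (a point): centre of the upper of the two spare petri dishes, a bystander
- bench_timer_center (a point): centre of a white countdown timer standing on the bench (24 x 68 x 58 mm), a bystander
- marker_center (a point): centre of a marker pen lying on the bench (132 mm long, 12 mm thick), a bystander

How it is judged:
On the way, in this order (a step that is already met when the one before it is completed fails the run):
1. the platter stands still with its notch in front of the plunger, nothing touching the turntable, the lever still up (horizontal distance between notch and lock_point below 0.005 m and velocity of joint platter between -0.05 and 0.05 rad/s and contact force between each of the arm, the fingers and turntable below 0.1 N and value of joint lever below 0.2 rad), for 0.3 s.
2. the lever is pressed flat with the notch on the plunger (value of joint lever above 1.2 rad and horizontal distance between notch and lock_point below 0.0045 m), for 0.2 s.
At the end, for the whole second after the job is handed in: The lever lies flat (within 0.11 rad of its end), the platter is at rest with the middle of its notch within 4.5 mm of the lock point, and the dish still lies flat in the middle of the platter (within 12 mm of the axis) (all of step 2 and velocity of joint platter between -0.05 and 0.05 rad/s and horizontal distance between plate_center and turntable below 0.012 m and angle between plate_center's own z axis and vertical below 0.1 rad); the robot touches nothing.
It fails at once if the lever is pressed (more than 0.3 rad) while the platter turns faster than 1 rad/s (value of joint lever above 0.3 rad and (velocity of joint platter above 1 rad/s or velocity of joint platter below -1 rad/s)).
It fails at once if the platter is pressed with more than 30 N (contact force between any of the arm, the fingers and spindle above 30 N).
It fails at once if the dish is pushed out of its place between the stops (horizontal distance between plate_center and turntable above 0.015 m or angle between plate_center's own z axis and vertical above 0.2 rad).
It fails at once if a thing standing around is moved more than 20 mm (distance of any of spare_dish_center, spare_dish_b_center, bench_timer_center, marker_center from where it was at the start of the episode above 0.02 m).
It also fails if it takes over 45 s, if anything falls off the work surface, if the arm or the gripper's body presses on something with over 40 N, if the wrist force passes 120 N, or if a joint passes its speed limit or range.

ROBOT

A 7-joint arm with a two-finger parallel gripper is mounted at the origin on a cart in front of the work surface, level with it; the furniture and walls round the work are solid. World frame = base frame: x ahead of the robot, y to its left, z up, the work surface at z = 0. Lengths are in m, angles in rad, forces in N, time in s.
With the tool pointing down it reaches from about 0.425 to 0.925 m from the base axis. Payload 6.8 kg.
Tool frame: the origin (TCP) lies on the centre line of the jaws, within the pads' length; the fingertips stand 11 mm ahead of it and the grasp point (between the pads) lies 8 mm behind it; z points along the fingers, y is the line along which they close (so a half turn about z gives the same grasp; the last joint's range is limited). The gripper opens to 88 mm and grips with 3 to 60 N. Pads are 20 mm wide; open, the fingers measure 115 mm over their backs; the gripper's body (75 mm by 178 mm) begins 61 mm behind the grasp point.
Start: joints at [-1.451, 0.477, 0.022, 1.555, -0.011, 1.109, -0.083], TCP at [0.152, 0.658, 0.234] pointing down, gripper open.
Joint ranges: [-2.96, 2.96], [-0.34, 2.1], [-1.41, 1.46], [0.24, 2.44], [-1.37, 4.51], [0.17, 1.92], [-2.96, 2.96]. Speed limits (rad/s): [2.39, 2.39, 3.14, 3.14, 3.14, 3.14, 3.14].

INTERFACE

Orientations are given as a unit quaternion [x, y, z, w].
In Python, from bench import r gives the robot as it stands. The module is installed in compiled form; this text tells all that it offers.
- The arm moves only by the tool jog_arm, never from a script. Its argument "commands" is a list of rows, each an object of numbers: "x", "y", "z": the shift along the tool's x, y, z in mm; "spin": the turn about the tool's z in degrees; "jaw": the gripper's target within -1 to 1 (shut at 1, half-way at 0, fully open at -1). A call has 1 to 5 rows; each row shifts and turns the commanded pose from where the row before left it, along the tool's axes as they then stand; what a row does not reach is not made up. A row lasts 1/10 s, in which the tool goes at most 50 mm and 8.59 degrees, less where a joint would pass 70% of its speed; a pose out of reach is approached as far as the arm can. A call with a gripper value outside its range is refused whole. The fingers move at their own pace and stop on an object; the grip force is fixed at half the most. Time passes only in rows, so rows that do not move let the fingers close. It gives the time, the measured TCP pose, the force, the opening and the grip force at its end, in the units of the state.
- r.get_obs(): the state, without advancing time (a new reading comes with each control period).
- r.snapshot(name): name is "side" or "top" or "wrist"; returns (picture, depth): 480x640x3 uint8, red, green, blue; 480x640 float32, m along the optical axis (not along the pixel's ray), 0 where there is no reading.
- r.calibration(name): a dict with "camera_matrix" (3x3 intrinsics, pixels), "rvec" (rotation vector, rad) and "tvec" (3), from world to camera coordinates, as OpenCV has them; the wrist camera has in their place "mount" (4x4, takes a point from camera to tool coordinates, whose origin is the TCP and whose axes are the flange's). Camera axes: x right, y down, z forward; pixel columns grow to the right and rows downward; lengths in m; the calibration is good to about 2 mm. The wrist camera is an equidistant fisheye: a pixel r from the principal point sees the ray r / f radians off the axis. A picture is of the moment at which its call begins: read the wrist's pose just before it. calibration takes no time and is no camera call.
- r.finish_job(): hands the job in; it is judged then, once.
Trained networks look in the newest picture that a camera, given by its name, has taken for a name from the list of things; names that differ only in an ending like _2 or _b are one class to them, and where a whole thing is asked for, a point or a joint stands for the part that bears it (a point fixed in the world has none). Each returns a list of dicts, best first, with "confidence" (0 to 1); they miss things now and then, are a little off and sometimes report something else, mostly with a low value. They report only what shows in the picture. A call takes as long as a camera call.
- r.search_frame(camera, name): "xy" ([column, row] in pixels, amid what is visible of it).
- r.outline_of(camera, name): "pixels" (480x640 bool, what is visible of it) and "xy" ([column, row] in pixels, amid what is visible of it).
- r.pinpoint(camera, name): "xy" ([column, row] in pixels: a listed point, or the origin of a listed thing).
The state is a dict: "clock": time; "q": joint angles; "qvel": joint speeds; "joint_torque": joint torques, N m; "ee_pos": TCP position; "orientation": TCP orientation; "contact_force": force on the tool from outside, world axes, zero at the start; "torque": the same for the moment, N m; "opening": finger opening in m; "grasp_force": force on a finger pad.
Only numpy, scipy, OpenCV 4.12 (cv2) and the standard library are available. Lean on these libraries where they do the work, as an engineer would, in place of code of your own. Each camera call takes 0.05 s, during which the arm holds its last target. There are 200 camera calls.

## Working session

There is one attempt and no reset: what is moved stays moved. The work goes in short steps, Python scripts to look and compute and a tool call to move; the robot and the scene stay as the last step left them, time stands still between calls to the robot, and variables do not carry over. Pictures are saved under pics/ and viewed, at most 10 in all, crops included, and the job is handed in when it is done.

Besides the shell and the picture viewer there is one more tool, called after ">>>" as name(argument=value, ...), one argument or row to a line, values as JSON. jog_arm: Moves the arm, as the interface text tells. Its arguments: {"type":"object","properties":{"commands":{"type":"array","items":{"type":"object","properties":{"x":{"type":"number"},"y":{"type":"number"},"z":{"type":"number"},"spin":{"type":"number"},"jaw":{"type":"number"}}}}},"required":["commands"]}

```bash
mkdir -p pics; cat > h.py <<'E'
import numpy as np, cv2
from bench import r
from scipy.spatial.transform import Rotation as R
def cal(n):
    c=r.calibration(n); return np.array(c["camera_matrix"]),R.from_rotvec(np.ravel(c["rvec"])).as_matrix(),np.ravel(c["tvec"])
def at_z(n,uv,z):
    K,M,t=cal(n); d=M.T@np.linalg.solve(K,[uv[0],uv[1],1]); o=-M.T@t
    return o+d*(z-o[2])/d[2]
def at_depth(n,uv,dep):
    K,M,t=cal(n); u,v=int(round(uv[0])),int(round(uv[1])); p=dep[v-2:v+3,u-2:u+3]; z=np.median(p[p>0])
    return M.T@(np.linalg.solve(K,[uv[0],uv[1],1])*z-t)
def save(n,im): cv2.imwrite(f"pics/{n}.png",im[:,:,::-1])
E
python3 - <<'E'
from h import *
o=r.get_obs(); print(o["clock"],o["ee_pos"],o["orientation"],o["contact_force"])
for n in("top","side"):
    im,d=r.snapshot(n); save(n+"0",im)
    print(n,r.get_obs()["clock"], -cal(n)[1].T@cal(n)[2])
    for k in("turntable","spindle","notch","lock_point","lever_pivot","lever_grip","plate_center"):
        q=r.pinpoint(n,k)[:2]
        for e in q: print(k,np.round(e["xy"],1),round(e["confidence"],2))
print(r.get_obs()["clock"])
E
```

```text
0.0 [0.15234493 0.65699724 0.23270308] [ 1.13654191e-01  9.93519966e-01 -8.95569163e-04 -2.94467529e-05] [0.20344215 0.56440289 0.7045756 ]
top 0.05 [ 0.36423572 -0.23850517  1.16326857]
notch [316.9 239.6] 0.63
lock_point [350.  290.7] 0.61
lever_pivot [337.7 319. ] 0.79
lever_grip [335.6 325. ] 0.52
plate_center [361.2 245.3] 0.94
plate_center [243.6 334.4] 0.59
side 0.45 [0.39014589 0.55019248 0.43545486]
turntable [321.2 264.8] 0.64
spindle [325.8 239.2] 0.82
notch [369.  247.5] 0.95
lock_point [366.3 247.1] 0.81
lever_pivot [395.5 239.6] 0.73
lever_grip [407.3 211.8] 0.67
plate_center [324.  231.2] 0.72
0.8
```

View pics/top0.png

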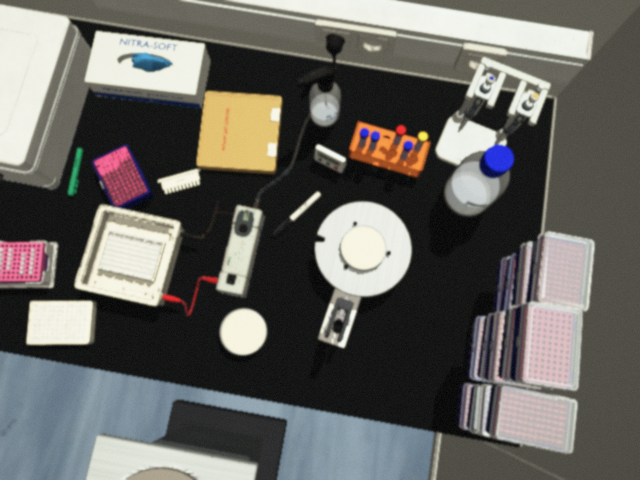

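View pics/side0.png

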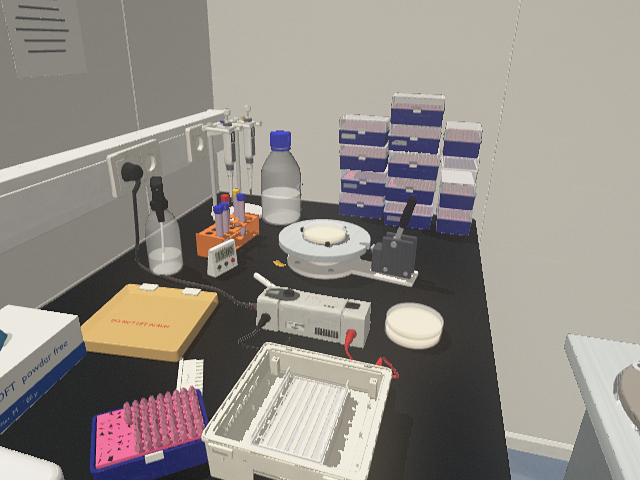

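```bash
python3 - <<'E'
from h import *
for n,u in(("plate",at_z("top",(361.2,245.3),.068)),("lock",at_z("top",(350,290.7),.053)),("pivot",at_z("top",(337.7,319),.078)),("notch",at_z("top",(316.9,239.6),.06)),
 ("lock s",at_z("side",(366.3,247.1),.053)),("piv s",at_z("side",(395.5,239.6),.078)),("sp s",at_z("side",(325.8,239.2),.046)),("pl s",at_z("side",(324,231.2),.068))): print(n,u.round(4))
E
```

```text
plate [ 0.5967 -0.2855  0.068 ]
lock [ 0.5066 -0.2791  0.053 ]
pivot [ 0.4462 -0.2641  0.078 ]
notch [ 0.5942 -0.1975  0.06  ]
lock s [ 0.5037 -0.2745  0.053 ]
piv s [ 0.4475 -0.272   0.078 ]
sp s [ 0.5942 -0.3032  0.046 ]
pl s [ 0.5961 -0.2934  0.068 ]
```

The top view shows the platter centred near (363,249), with the notch at (319,239), the lock and lever at about (338,320), and the spare dishes at (243,332). The side view agrees, with the black lever upright at (407,212). I'll start moving toward it now with the jaws closing.

>>> jog_arm(
  commands=[
    {"x":-31,"y":-34,"jaw":1},
    {"x":-31,"y":-34,"jaw":1},
    {"x":-31,"y":-34,"jaw":1},
    {"x":-31,"y":-34,"jaw":1},
    {"x":-31,"y":-34,"jaw":1},
  ],
)

```text
invalid input
```

>>> jog_arm(
  commands=[
    {"x":-31,"y":-34,"jaw":1},
    {"x":-31,"y":-34,"jaw":1},
    {"x":-31,"y":-34,"jaw":1},
    {"x":-31,"y":-34,"jaw":1},
    {"x":-31,"y":-34,"jaw":1},
  ],
)

```text
invalid input
```

>>> jog_arm(
  commands=[
    {"x":-24,"y":-39,"jaw":1},
    {"x":-24,"y":-39,"jaw":1},
    {"x":-24,"y":-39,"jaw":1},
    {"x":-24,"y":-39,"jaw":1},
  ],
)

```text
invalid input
```

```bash
cat >> h.py <<'E'
def plat(n="top",Q=None):
    "find the notch by pinpoint with the clock"
    im,d=r.snapshot(n); t=r.get_obs()["clock"]-.05
    q=r.pinpoint(n,"notch"); return im,d,t,q
E
python3 - <<'E'
from h import *
o=r.get_obs(); print(o["clock"],o["ee_pos"],o["orientation"],o["opening"])
for i in range(3):
    im,d,t,q=plat(); print(t,[(np.round(e["xy"],1),round(e["confidence"],2),at_z("top",e["xy"],.06).round(4)[:2]) for e in q[:2]])
save("top1",im); np.save("d.npy",d)
q=r.outline_of("top","spindle"); m=q[0]["pixels"]; print(q[0]["confidence"],m.sum()); np.save("m.npy",m)
K,M,T=cal("top"); v,u=np.nonzero(d>0); P=(np.c_[u,v,np.ones(len(u))]@np.linalg.inv(K).T*d[v,u][:,None]-T)@M
print(np.median(P[m[v,u],2]))
c,_=cv2.findContours(m.astype(np.uint8),cv2.RETR_EXTERNAL,cv2.CHAIN_APPROX_NONE)
c=max(c,key=len)[:,0]; W=np.array([at_z("top",p,.06)[:2] for p in cv2.convexHull(c)[:,0]]); print(cv2.minEnclosingCircle(W.astype(np.float32)*1000), cv2.fitEllipse((W*1000).astype(np.float32)))
E
```

```text
0.8 [0.15240894 0.65759864 0.23369658] [ 1.13651134e-01  9.93520718e-01  4.20587956e-05 -1.00764766e-05] 0.08780771869329343
0.7999999999999999 [(array([408.1, 264.9]), 0.64, array([ 0.5759, -0.3828]))]
0.8999999999999999 [(array([409.2, 246.9]), 0.62, array([ 0.612 , -0.3798]))]
1.0 [(array([407.9, 231.3]), 0.85, array([ 0.6429, -0.3727])), (array([334.6, 320.3]), 0.37, array([ 0.4441, -0.2591]))]
0.78 5550
0.058712004365284995
((592.19384765625, -288.3902893066406), 96.77559661865234) ((592.19873046875, -289.1683044433594), (189.1669921875, 192.58114624023438), 88.76770782470703)
```

>>> jog_arm(
  commands=[
    {"x":-31,"y":-34,"z":0,"spin":0,"jaw":1},
    {"x":-31,"y":-34,"z":0,"spin":0,"jaw":1},
    {"x":-31,"y":-34,"z":0,"spin":0,"jaw":1},
    {"x":-31,"y":-34,"z":0,"spin":0,"jaw":1},
    {"x":-31,"y":-34,"z":0,"spin":0,"jaw":1},
  ],
)

```text
clock: 1.65
ee_pos: [0.2658, 0.4553, 0.2338]
orientation: [0.114, 0.994, 0.0, 0.0]
contact_force: [0.7, 0.0, 0.5]
opening: 0.0514
grasp_force: 0.0
```

>>> jog_arm(
  commands=[
    {"x":-31,"y":-34,"z":0,"spin":0,"jaw":1},
    {"x":-31,"y":-34,"z":0,"spin":0,"jaw":1},
    {"x":-31,"y":-34,"z":0,"spin":0,"jaw":1},
    {"x":-31,"y":-34,"z":0,"spin":0,"jaw":1},
    {"x":-31,"y":-34,"z":0,"spin":0,"jaw":1},
  ],
)

```text
clock: 2.15
ee_pos: [0.3783, 0.2547, 0.234]
orientation: [0.114, 0.994, 0.0, 0.0]
contact_force: [0.5, -0.1, -0.2]
opening: 0.0114
grasp_force: 0.0
```

>>> jog_arm(
  commands=[
    {"x":-24,"y":-39,"z":0,"spin":0,"jaw":1},
    {"x":-24,"y":-39,"z":0,"spin":0,"jaw":1},
    {"x":-24,"y":-39,"z":0,"spin":0,"jaw":1},
    {"x":-24,"y":-39,"z":0,"spin":0,"jaw":1},
    {"x":-24,"y":-39,"z":0,"spin":0,"jaw":1},
  ],
)

```text
clock: 2.65
ee_pos: [0.4509, 0.0375, 0.2341]
orientation: [0.114, 0.994, 0.0, 0.0]
contact_force: [0.6, -0.4, 0.6]
opening: 0.0005
grasp_force: 0.0
```

>>> jog_arm(
  commands=[
    {"x":-29,"y":-30,"z":0,"spin":0,"jaw":1},
    {"x":-29,"y":-30,"z":0,"spin":0,"jaw":1},
    {"x":-29,"y":-30,"z":0,"spin":0,"jaw":1},
    {"x":-29,"y":-30,"z":0,"spin":0,"jaw":1},
    {"x":-29,"y":-30,"z":0,"spin":0,"jaw":1},
  ],
)

```text
clock: 3.15
ee_pos: [0.5587, -0.1409, 0.2338]
orientation: [0.113, 0.994, 0.0, 0.0]
contact_force: [0.9, 0.4, 0.1]
opening: 0.0003
grasp_force: 0.0
```

>>> jog_arm(
  commands=[
    {"x":-30,"y":-30,"z":15,"spin":0,"jaw":1},
    {"x":-30,"y":-29,"z":25,"spin":0,"jaw":1},
    {"x":0,"y":0,"z":40,"spin":0,"jaw":1},
    {"x":0,"y":0,"z":40,"spin":0,"jaw":1},
    {"x":0,"y":0,"z":20,"spin":0,"jaw":1},
  ],
)

```text
clock: 3.65
ee_pos: [0.6013, -0.2101, 0.09]
orientation: [0.114, 0.993, 0.0, -0.002]
contact_force: [-1.1, 0.8, -0.2]
opening: 0.0003
grasp_force: 0.0
```

```bash
python3 - <<'E'
from h import *
o=r.get_obs(); print(o["clock"],o["ee_pos"],o["contact_force"])
A=np.array([.593,-.2885])
for i in range(5):
    im,d,t,q=plat()
    print(round(t,2),[(np.round(e["xy"],1),round(e["confidence"],2),(lambda p:(np.round(np.arctan2(*(p-A)[::-1]),3),np.linalg.norm(p-A).round(3)))(at_z("top",e["xy"],.06)[:2])) for e in q[:2]])
save("top2",cv2.resize(im[140:370,220:460],(720,690))[:600])
for k in("lock_point","lever_pivot","lever_grip","turntable","spindle"):print(k,[(np.round(e["xy"],1),round(e["confidence"],2)) for e in r.pinpoint("top",k)[:2]])
E
```

```text
3.65 [ 0.60128619 -0.21012008  0.09000795] [-1.09984238  0.84297234 -0.16651513]
3.65 [(array([332.6, 283. ]), 0.81, (np.float64(2.616), np.float64(0.091)))]
3.75 [(array([348.3, 293.1]), 0.91, (np.float64(3.011), np.float64(0.093)))]
3.85 [(array([364.2, 294.7]), 0.78, (np.float64(-2.936), np.float64(0.092)))]
3.95 [(array([380.6, 293.1]), 0.58, (np.float64(-2.594), np.float64(0.095))), (array([361.5, 246.9]), 0.24, (np.float64(0.601), np.float64(0.003)))]
4.05 [(array([393.5, 280.5]), 0.71, (np.float64(-2.211), np.float64(0.088)))]
lock_point [(array([348.8, 292.4]), 0.88)]
lever_pivot [(array([338.7, 318.7]), 0.76)]
lever_grip [(array([337.1, 323.3]), 0.6)]
turntable [(array([339.3, 320.1]), 0.28)]
spindle []
```

View pics/top2.png

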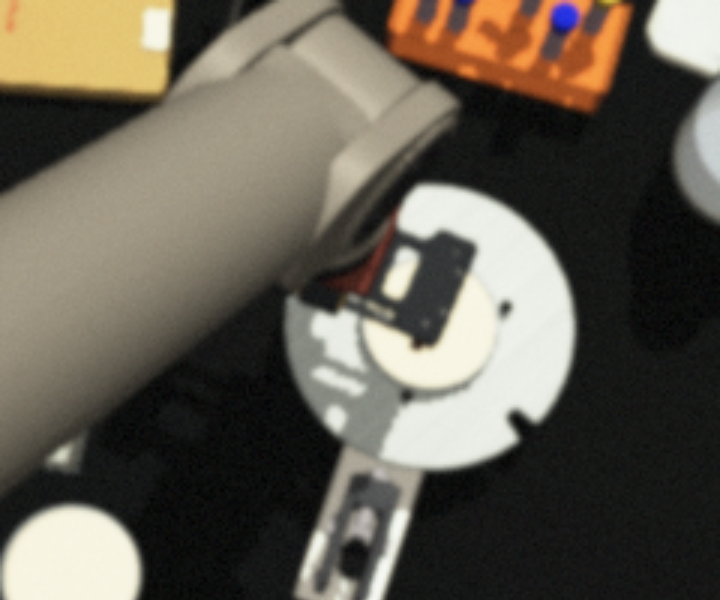

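The arm hovers over the bare ring, and the notch is at about (393,280), turning CCW at 3.6 rad/s. The lock line is at azimuth ≈3.0 rad. I'll come down to just above the rim and time the touch.

>>> jog_arm(
  commands=[
    {"x":0,"y":0,"z":6,"spin":0,"jaw":1},
    {"x":0,"y":0,"z":6,"spin":0,"jaw":1},
    {"x":0,"y":0,"z":2,"spin":0,"jaw":1},
    {"x":0,"y":0,"z":0,"spin":0,"jaw":1},
  ],
)

```text
clock: 4.8
ee_pos: [0.6025, -0.2105, 0.0788]
orientation: [0.114, 0.994, 0.0, -0.001]
contact_force: [0.2, -0.5, -0.6]
opening: 0.0003
grasp_force: 0.0
```

>>> jog_arm(
  commands=[
    {"x":0,"y":0,"z":0,"spin":0,"jaw":1},
    {"x":0,"y":0,"z":0,"spin":0,"jaw":1},
    {"x":0,"y":0,"z":0,"spin":0,"jaw":1},
    {"x":0,"y":0,"z":5,"spin":0,"jaw":1},
    {"x":0,"y":0,"z":6,"spin":0,"jaw":1},
  ],
)

```text
clock: 5.3
ee_pos: [0.603, -0.2106, 0.0685]
orientation: [0.114, 0.994, 0.0, 0.0]
contact_force: [-3.0, 0.2, 3.7]
opening: 0.0006
grasp_force: 2.2
```

>>> jog_arm(
  commands=[
    {"x":0,"y":0,"z":0,"spin":0,"jaw":1},
    {"x":0,"y":0,"z":0,"spin":0,"jaw":1},
  ],
)

```text
clock: 5.5
ee_pos: [0.6033, -0.2106, 0.0687]
orientation: [0.114, 0.994, 0.0, 0.0]
contact_force: [-0.3, 1.2, 3.2]
opening: 0.0005
grasp_force: 1.4
```

```bash
cat >> h.py <<'E'
A=np.array([.593,-.2885])
def az(q):
    return [(np.round(e["xy"],1).tolist(),round(e["confidence"],2),(lambda p:(np.round(np.arctan2(*(p-A)[::-1])%6.2832,3),np.linalg.norm(p-A).round(3)))(at_z("top",e["xy"],.06)[:2])) for e in q[:2]]
E
python3 - <<'E'
from h import *
for i in range(3):
    im,d,t,q=plat(); print(round(t,2),az(q))
o=r.get_obs(); print(o["clock"],o["ee_pos"],o["contact_force"])
E
```

```text
5.5 [([320.9, 266.8], 0.87, (np.float64(2.177), np.float64(0.09)))]
5.6 [([318.5, 263.7], 0.7, (np.float64(2.095), np.float64(0.092)))]
5.7 [([318.1, 265.8], 0.82, (np.float64(2.134), np.float64(0.094)))]
5.8 [ 0.60323502 -0.2106133   0.06886017] [-0.44956975  0.33146408  3.09630301]
```

It stopped at azimuth ≈2.13, about 0.87 rad short of the lock. I'll carry it round with the resting finger, along the arc.

>>> jog_arm(
  commands=[
    {"x":12.4,"y":-2.2,"z":0,"spin":0,"jaw":1},
    {"x":11.9,"y":-4.2,"z":0,"spin":0,"jaw":1},
    {"x":11,"y":-6,"z":0,"spin":0,"jaw":1},
    {"x":10,"y":-7.6,"z":0,"spin":0,"jaw":1},
    {"x":8.6,"y":-9.2,"z":0,"spin":0,"jaw":1},
  ],
)

```text
clock: 6.3
ee_pos: [0.5427, -0.2272, 0.0687]
orientation: [0.114, 0.994, 0.0, -0.0]
contact_force: [0.1, -0.4, 2.1]
opening: 0.0005
grasp_force: 1.3
```

>>> jog_arm(
  commands=[
    {"x":0,"y":0,"z":0,"spin":0,"jaw":1},
    {"x":0,"y":0,"z":0,"spin":0,"jaw":1},
  ],
)

```text
clock: 6.5
ee_pos: [0.5437, -0.2271, 0.0687]
orientation: [0.114, 0.993, 0.0, -0.0]
contact_force: [-0.1, 1.4, 1.8]
opening: 0.0005
grasp_force: 1.3
```

```bash
python3 - <<'E'
from h import *
for i in range(3):
    im,d,t,q=plat(); print(round(t,2),az(q))
save("top3",cv2.resize(im[190:350,280:440],(600,600)))
print([(e["xy"],e["confidence"]) for e in r.pinpoint("top","lock_point")[:1]])
o=r.get_obs(); print(o["clock"],o["ee_pos"],o["contact_force"])
E
```

```text
6.5 [([343.4, 294.8], 0.71, (np.float64(2.93), np.float64(0.1)))]
6.6 [([343.6, 292.9], 0.93, (np.float64(2.919), np.float64(0.096)))]
6.7 [([344.0, 292.8], 0.64, (np.float64(2.926), np.float64(0.096)))]
[([348.9, 291.2], 0.86)]
6.85 [ 0.54436706 -0.22666437  0.06863325] [-0.69664797  0.21803535  2.19224344]
```

View pics/top3.png

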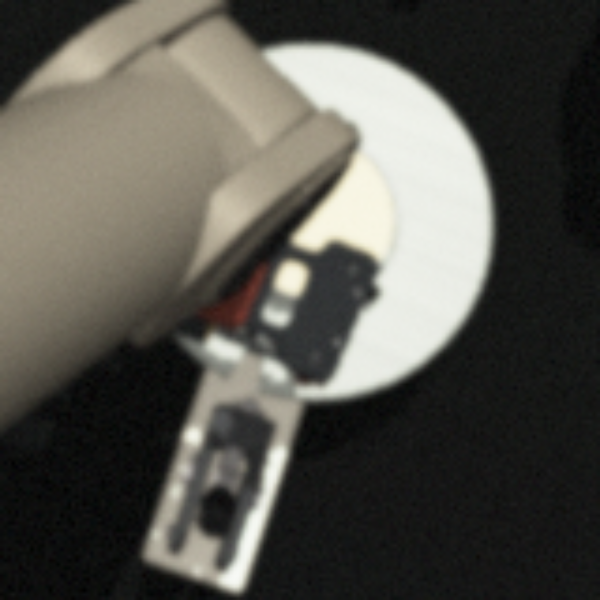

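The arm partly hides the rim here. The notch gap shows near pixel (346,289), just above the lock's guide block at (347,298), so it is close. The wrist and side cameras should give a better check.

```bash
cat >> h.py <<'E'
def wz(uv,z,o):
    c=r.calibration("wrist"); K=np.array(c["camera_matrix"]); m=np.array(c["mount"])
    a=np.array([(uv[0]-K[0,2])/K[0,0],(uv[1]-K[1,2])/K[1,1]]); th=np.hypot(*a)
    d=np.r_[a/th*np.sin(th),np.cos(th)]
    Rt=R.from_quat(o["orientation"]).as_matrix(); d=Rt@m[:3,:3]@d; p=np.array(o["ee_pos"])+Rt@m[:3,3]
    return p+d*(z-p[2])/d[2]
Z={"notch":.06,"lock_point":.053,"lever_pivot":.078,"plate_center":.068,"spindle":.046,"turntable":0}
def look(n,save_as=None,names=Z):
    o=r.get_obs(); im,d=r.snapshot(n)
    if save_as: save(save_as,im)
    for k in names:
        for e in r.pinpoint(n,k)[:1]:
            p=wz(e["xy"],Z[k],o) if n=="wrist" else at_z(n,e["xy"],Z[k])
            v=p[:2]-A; print(n,k,np.round(e["xy"],1),round(e["confidence"],2),p[:2].round(4),"az %.3f r %.3f"%(np.arctan2(v[1],v[0])%6.2832,np.hypot(*v)))
E
python3 - <<'E'
from h import *
look("wrist","wrist1"); look("side","side1")
look("top",None,["lock_point","lever_pivot"])
print(r.get_obs()["clock"])
E
```

```text
wrist notch [218.5 224.9] 0.62 [ 0.4995 -0.2644] az 2.889 r 0.097
wrist lock_point [205.3 231. ] 0.92 [ 0.5018 -0.274 ] az 2.984 r 0.092
wrist lever_pivot [170.9 111.7] 0.74 [ 0.4481 -0.2658] az 2.986 r 0.147
side notch [367.4 252. ] 0.74 [ 0.496  -0.2379] az 2.661 r 0.109
side lock_point [366.1 245.2] 0.98 [ 0.5056 -0.2834] az 3.084 r 0.088
side lever_pivot [397.  241.5] 0.95 [ 0.4438 -0.2638] az 2.977 r 0.151
side plate_center [321.5 231.3] 0.67 [ 0.6009 -0.2913] az 5.939 r 0.008
side spindle [325.5 238.2] 0.75 [ 0.596  -0.3081] az 4.867 r 0.020
side turntable [320.9 264.9] 0.79 [ 0.5959 -0.2729] az 1.388 r 0.016
top lever_pivot [338.3 319.8] 0.67 [ 0.445  -0.2655] az 2.987 r 0.150
7.7
```

View pics/wrist1.png

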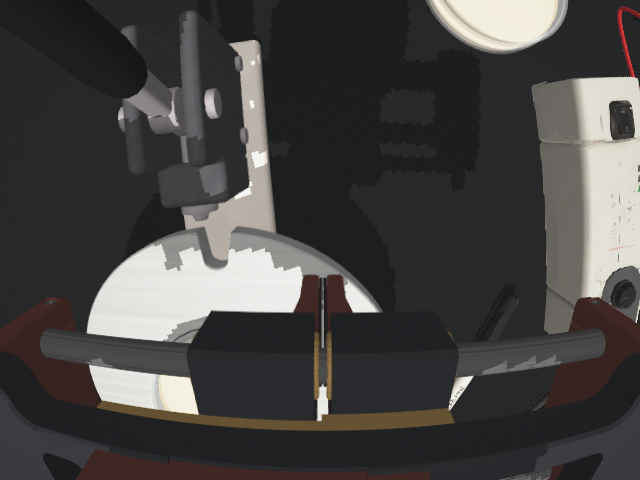

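The wrist view shows the notch mouth at (218,231) and the plunger tip at (200,215). The notch is still about 0.09 rad short of the plunger line, so I'll carry it a little further.

>>> jog_arm(
  commands=[
    {"x":2,"y":-2.7,"z":0,"spin":0,"jaw":1},
    {"x":2,"y":-2.7,"z":0,"spin":0,"jaw":1},
    {"x":0,"y":0,"z":0,"spin":0,"jaw":1},
    {"x":0,"y":0,"z":0,"spin":0,"jaw":1},
  ],
)

```text
clock: 8.1
ee_pos: [0.5385, -0.2314, 0.0686]
orientation: [0.114, 0.993, 0.0, -0.0]
contact_force: [-0.1, 0.4, 3.2]
opening: 0.0006
grasp_force: 1.3
```

```bash
python3 - <<'E'
from h import *
look("wrist","w2",["notch","lock_point","lever_pivot"])
look("wrist",None,["notch","lock_point","lever_pivot"])
c=cv2.imread("pics/w2.png")[150:300,120:320]; cv2.imwrite("pics/w2c.png",cv2.resize(c,(800,600),interpolation=cv2.INTER_CUBIC))
o=r.get_obs(); print(o["clock"],o["ee_pos"],o["contact_force"])
E
```

```text
wrist notch [209.5 235.3] 0.88 [ 0.4972 -0.2747] az 2.999 r 0.097
wrist lock_point [213.8 240.6] 0.77 [ 0.5013 -0.276 ] az 3.006 r 0.093
wrist lever_pivot [181.3 122.7] 0.61 [ 0.4478 -0.2672] az 2.996 r 0.147
wrist notch [211.9 235.9] 0.76 [ 0.498  -0.2734] az 2.984 r 0.096
wrist lock_point [217.7 238.3] 0.96 [ 0.501  -0.2735] az 2.980 r 0.093
wrist lever_pivot [179.7 120.5] 0.69 [ 0.447  -0.2674] az 2.998 r 0.147
8.5 [ 0.5388094  -0.23115304  0.06862684] [-0.51634021  0.19421076  2.65367898]
```

View pics/w2c.png

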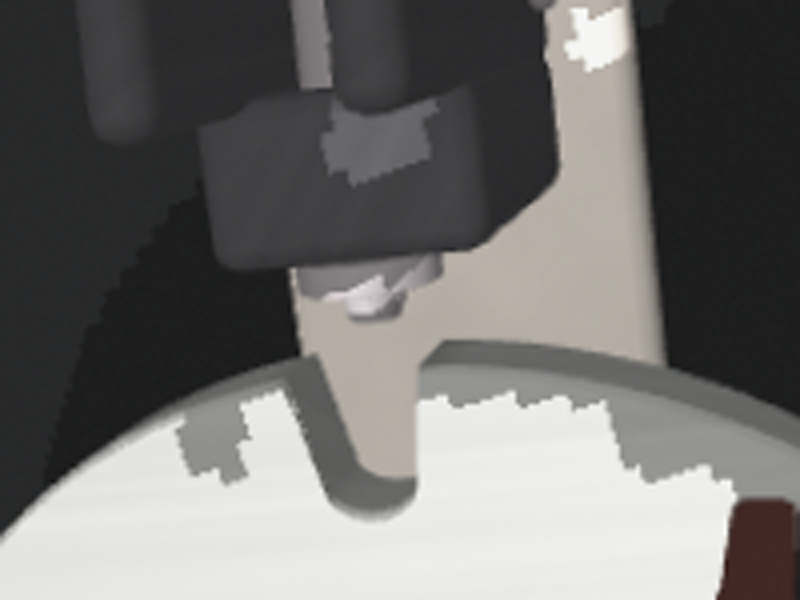

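The notch, with its mouth at crop (360,375) and bottom at (370,510), now lines up with the plunger tip at (375,318). I'll lift off straight up.

>>> jog_arm(
  commands=[
    {"x":0,"y":0,"z":-3,"spin":0,"jaw":1},
    {"x":0,"y":0,"z":-15,"spin":0,"jaw":1},
    {"x":0,"y":0,"z":-40,"spin":0,"jaw":1},
    {"x":0,"y":0,"z":-40,"spin":0,"jaw":1},
    {"x":0,"y":0,"z":0,"spin":0,"jaw":1},
  ],
)

```text
clock: 9.0
ee_pos: [0.5416, -0.233, 0.1726]
orientation: [0.114, 0.993, -0.001, 0.005]
contact_force: [0.5, 0.3, -0.7]
opening: 0.0009
grasp_force: 0.0
```

```bash
python3 - <<'E'
from h import *
for i in range(3): look("wrist","w3",["notch","lock_point","lever_pivot"])
o=r.get_obs(); im,d=r.snapshot("wrist"); print([(e["xy"],e["confidence"],wz(e["xy"],.14,o)) for e in r.pinpoint("wrist","lever_grip")[:1]])
c=cv2.imread("pics/w3.png")[60:360,120:520]; cv2.imwrite("pics/w3c.png",cv2.resize(c,(800,600),interpolation=cv2.INTER_CUBIC))
o=r.get_obs(); print(o["clock"],o["ee_pos"],o["contact_force"])
E
```

```text
wrist notch [252.8 198.3] 0.83 [ 0.5002 -0.2752] az 3.000 r 0.094
wrist lock_point [255.4 198. ] 0.6 [ 0.5012 -0.2748] az 2.994 r 0.093
wrist lever_pivot [240.6 125.4] 0.87 [ 0.449 -0.267] az 2.994 r 0.146
wrist notch [249.3 204. ] 0.66 [ 0.4983 -0.2748] az 2.998 r 0.096
wrist lock_point [252.3 207.1] 0.56 [ 0.5018 -0.2748] az 2.993 r 0.092
wrist lever_pivot [238.1 130.4] 0.89 [ 0.4479 -0.2657] az 2.986 r 0.147
wrist notch [250.  204.6] 0.58 [ 0.4987 -0.2746] az 2.996 r 0.095
wrist lever_pivot [235.4 130.8] 0.65 [ 0.4476 -0.2677] az 3.000 r 0.147
[([208.8, 87.8], 0.7, array([ 0.42966023, -0.26237676,  0.14      ]))]
9.7 [ 0.53866582 -0.23126357  0.16643995] [-0.44317629 -0.76703451  0.2374013 ]
```

View pics/w3c.png

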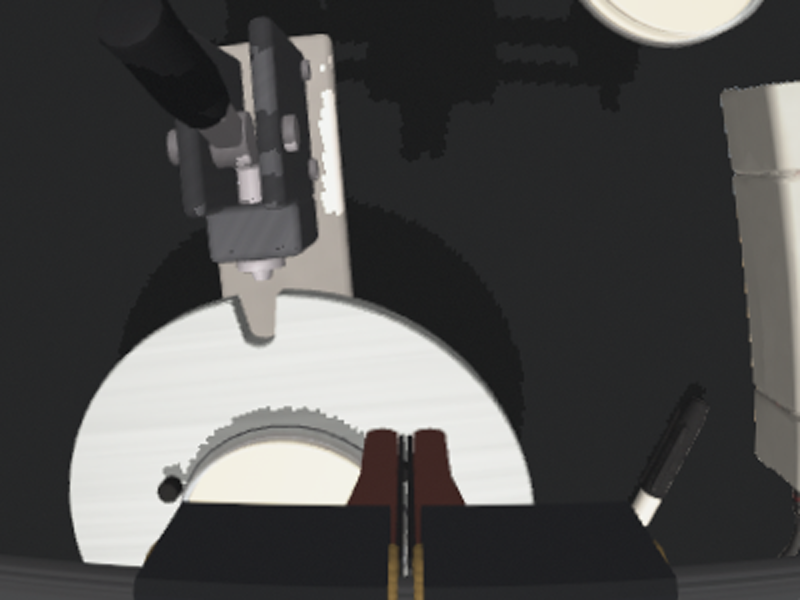

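The notch is still aligned and at rest: notch azimuth is 2.997 and the lock's is 2.994. Next I move to the platter side of the lever grip.

>>> jog_arm(
  commands=[
    {"x":23.4,"y":-18,"z":0,"spin":0,"jaw":1},
    {"x":23.4,"y":-18,"z":0,"spin":0,"jaw":1},
    {"x":23.4,"y":-18,"z":0,"spin":0,"jaw":1},
    {"x":0,"y":0,"z":21,"spin":0,"jaw":1},
    {"x":0,"y":0,"z":0,"spin":0,"jaw":1},
  ],
)

```text
clock: 10.2
ee_pos: [0.4565, -0.2676, 0.1443]
orientation: [0.114, 0.993, 0.001, -0.001]
contact_force: [-0.1, -0.4, 1.1]
opening: 0.0004
grasp_force: 0.0
```

```bash
python3 - <<'E'
from h import *
look("top","t4",["notch","lock_point","lever_pivot"]); look("wrist","w4",["notch","lock_point"])
o=r.get_obs(); print(o["clock"],o["ee_pos"],o["contact_force"])
im,_=r.snapshot("side"); a=cv2.resize(im[170:300,280:440],(640,520))
cv2.imwrite("pics/c4.png",a[:,:,::-1])
E
```

```text
10.55 [ 0.45897112 -0.26789194  0.14613045] [-0.62464751  0.6007837   0.30555387]
```

View pics/c4.png

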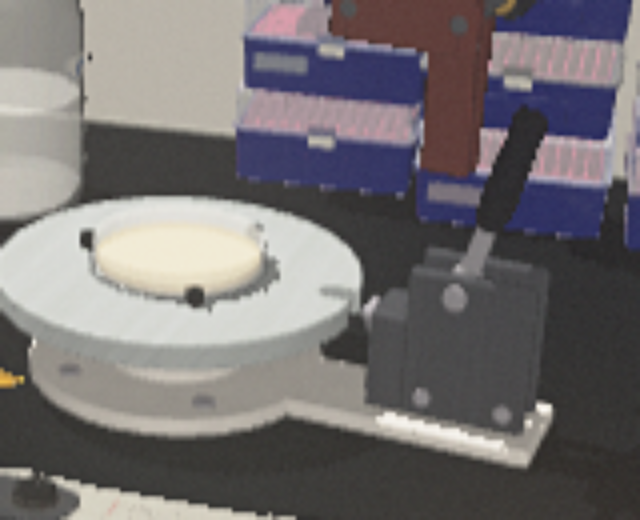

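The side view shows the finger (450,160) standing just on the platter side of the upright lever (510,170). The dish is in place and the notch (340,292) faces the plunger (370,310). I'll press the lever along its arc.

>>> jog_arm(
  commands=[
    {"x":8.6,"y":-0.7,"z":-1,"spin":0,"jaw":1},
    {"x":8,"y":-0.6,"z":0.5,"spin":0,"jaw":1},
    {"x":8,"y":-0.6,"z":0.5,"spin":0,"jaw":1},
    {"x":8,"y":-0.6,"z":3,"spin":0,"jaw":1},
    {"x":8,"y":-0.6,"z":3,"spin":0,"jaw":1},
  ],
)

```text
clock: 11.1
ee_pos: [0.4171, -0.2617, 0.1395]
orientation: [0.114, 0.994, 0.0, 0.0]
contact_force: [1.0, 0.6, -0.8]
opening: 0.0006
grasp_force: 0.3
```

>>> jog_arm(
  commands=[
    {"x":7.2,"y":-0.6,"z":5,"spin":0,"jaw":1},
    {"x":7.2,"y":-0.6,"z":5,"spin":0,"jaw":1},
    {"x":5.8,"y":-0.5,"z":7.2,"spin":0,"jaw":1},
    {"x":5.8,"y":-0.5,"z":7.2,"spin":0,"jaw":1},
    {"x":4,"y":-0.3,"z":6,"spin":0,"jaw":1},
  ],
)

```text
clock: 11.6
ee_pos: [0.3873, -0.2573, 0.1084]
orientation: [0.114, 0.994, 0.0, -0.0]
contact_force: [0.5, 0.2, 0.4]
opening: 0.0006
grasp_force: 0.2
```

>>> jog_arm(
  commands=[
    {"x":3.6,"y":-0.3,"z":6,"spin":0,"jaw":1},
    {"x":0,"y":0,"z":4,"spin":0,"jaw":1},
    {"x":0,"y":0,"z":0,"spin":0,"jaw":1},
  ],
)

```text
clock: 11.9
ee_pos: [0.3841, -0.2569, 0.0986]
orientation: [0.114, 0.994, 0.0, -0.001]
contact_force: [-0.4, -0.1, 1.2]
opening: 0.0004
grasp_force: 0.0
```

>>> jog_arm(
  commands=[
    {"x":0,"y":0,"z":1.5,"spin":0,"jaw":1},
    {"x":0,"y":0,"z":1,"spin":0,"jaw":1},
    {"x":0,"y":0,"z":0,"spin":0,"jaw":1},
    {"x":0,"y":0,"z":0,"spin":0,"jaw":1},
  ],
)

```text
clock: 12.3
ee_pos: [0.3847, -0.2571, 0.0977]
orientation: [0.114, 0.994, 0.0, 0.0]
contact_force: [-3.9, 2.1, 14.9]
opening: 0.0005
grasp_force: 7.0
```

```bash
python3 - <<'E'
from h import *
o=r.get_obs(); print(o["clock"],o["ee_pos"],o["contact_force"])
im,_=r.snapshot("side"); a=cv2.resize(im[170:300,280:440],(640,520))
cv2.imwrite("pics/c5.png",a[:,:,::-1])
look("side",None,["notch","lock_point"])
E
```

```text
12.3 [ 0.38471644 -0.25712115  0.09767184] [-3.91579405  2.07189188 14.88149495]
side notch [371.4 247.1] 0.92 [ 0.492  -0.2624] az 2.889 r 0.104
side lock_point [366.9 245.2] 0.85 [ 0.5041 -0.2839] az 3.090 r 0.089
```

View pics/c5.png

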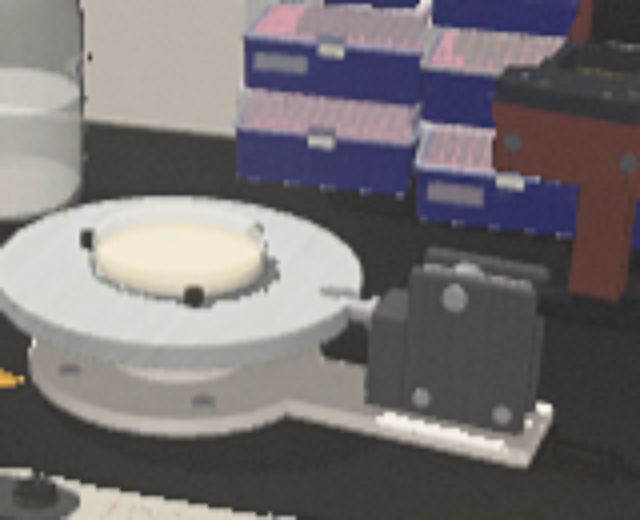

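The lever lies flat under the finger (600,295), bearing about 15 N on its stop, and the plunger (355,303) stands in the notch. I'll lift away and hand in.

>>> jog_arm(
  commands=[
    {"x":0,"y":0,"z":-5,"spin":0,"jaw":1},
    {"x":0,"y":0,"z":-25,"spin":0,"jaw":1},
    {"x":0,"y":0,"z":-40,"spin":0,"jaw":1},
    {"x":0,"y":0,"z":-30,"spin":0,"jaw":1},
    {"x":0,"y":0,"z":0,"spin":0,"jaw":1},
  ],
)

```text
clock: 13.0
ee_pos: [0.387, -0.2583, 0.2004]
orientation: [0.114, 0.994, -0.001, 0.004]
contact_force: [-0.3, 1.0, -0.1]
opening: 0.0006
grasp_force: 0.0
```

```bash
python3 - <<'E'
from h import *
look("wrist",None,["notch","lock_point"])
im,_=r.snapshot("side"); cv2.imwrite("pics/c6.png",cv2.resize(im[170:300,280:440],(640,520))[:,:,::-1])
o=r.get_obs(); print(o["clock"],o["ee_pos"],o["contact_force"])
E
```

```text
13.2 [ 0.38405439 -0.25647539  0.19582909] [-0.1711863  -0.2436765  -0.37635432]
```

View pics/c6.png

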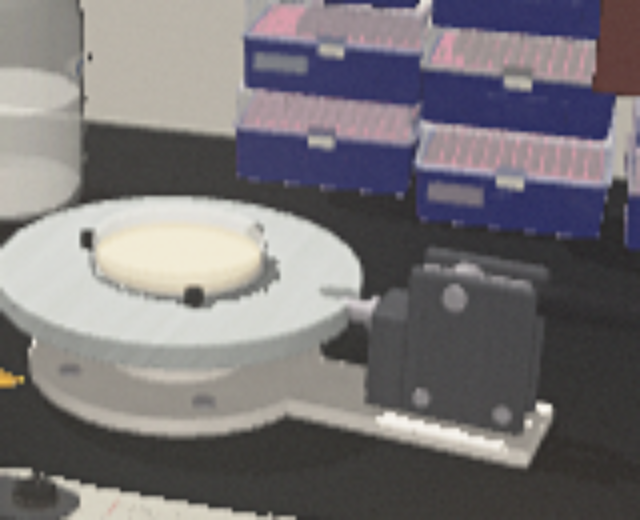

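The lever stays flat, the plunger is in the notch (350,300), the dish is in place and the hand is clear.

```bash
python3 -c "
from bench import r
print(r.finish_job())"
```

```text
the job is handed in; nothing more can be done
None
```

I stopped the platter with its notch at the plunger, took the hand away, then pressed the lever flat with the plunger in the notch. The job was handed in at about 13 s with the dish in place and the hand clear; no verdict came back.

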